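Snap the inspection lamp into its charging dock

TASK

The rechargeable inspection lamp has been left lying on the workbench: put it back on charge. Press it into the sloping charging dock between the two spring clips, its ribbed foot end (the one with the brass contacts underneath) at the low end, until it snaps fully home at both ends and stays there. Do not force it, and do not disturb the other things on the bench.

Things in the scene. Friction and masses are not known exactly. Their poses are not given: they have to be found in the camera images.
- lamp: Inspection lamp: square stick 180 mm long (x), 30 wide (y), 30 high (z), some 0.2 kg. Origin: centre of its underside. It lies underside down, white light window up (+z), and goes into the dock that way up. +x: head end, plain aluminium. -x: foot end, black ribbed rubber sleeve and black cap, brass contacts underneath. Square body from x = -70 to 70 mm; grip it across its width at the middle.
- lamp_foot (a point): Point in the lamp's underside between the two brass contacts, 60 mm from its origin toward the foot end (-x). Axes as the lamp's. Beyond the square body each end is a cap 28 mm wide, chamfered above and below: 28 mm high (1 to 29 mm above the underside) up to 83 mm from the middle, then tapering to a nose 7 mm high (11.5 to 18.5 mm) at the end, 90 mm from the middle.
- lamp_head (a point): Point in the lamp's underside 60 mm from the lamp's origin toward the head end (lamp +x). Axes as the lamp's.
- dock: The grey charging dock, a wedge 190 mm long and 66 mm wide, 145 mm high over its clips, on a foot plate of 196 x 86 mm that is screwed to the bench. Origin: middle of the foot plate's underside, on the bench. x points level toward its high end, away from the robot within half a radian, z up. Its top slopes 27 degrees (0.47 rad), rising toward +x.
- seat: Black seat on the dock's slope, fixed to it. Origin: middle of the seat floor, 75 mm above the bench. x up the slope, y across, z square to the slope; the lamp goes in along -z, and when home its origin and axes are the seat's within 1 mm. Side walls from x = -60 to 60 mm, 34 mm apart inside, 48 outside, 12 mm high: fingers holding the lamp must stay 12 mm above its underside.
- seat_low (a point): Point on the seat floor between the two charging pins, 60 mm from the seat's origin toward the low end (seat -x). The lamp's foot point comes to lie here. Axes as the seat's.
- seat_high (a point): Point on the seat floor 60 mm from the seat's origin toward the high end (seat +x). The lamp's head point comes to lie here. Axes as the seat's.
- clip_low (a joint): Steel clip blade at the low end, 17 mm wide, 94 mm from the middle, with a rolled lip of 8 mm diameter, its centre 26 mm above the seat floor, 89.5 mm from the middle. The lips stand 171 mm apart; the lamp's chamfers meet them 21 mm above home and spread them, and they close over the ends in the last 8 mm. Spread in rad: 0 relaxed, 0.15 at most spread, under 0.05 over a lamp that is home.
- clip_high (a joint): The same clip at the high end; spread in rad, as for the low end. Each blade is sprung with 0.9 N m per rad and 1.8 N at rest. Pressing the lamp in past both lips takes 10 to 20 N when pressed slowly (the blades are damped), and one end may go in before the other; past the lips it is drawn down and held. The seat floor is rubber-faced; more than 80 N between lamp and seat damages it.
- charge_pins (a joint): Travel of the two brass charging pins in m: 0 = up, standing 4 mm out of the seat floor; 0.004 = pressed flush by the lamp. Sprung, 1 N up, 1.8 N flush.
- coffee_mug: White mug with grey dots, 92 mm in diameter, 93 mm high, at the right. Bystander. Origin: centre of its underside.
- screwdriver: Blue-handled screwdriver, 269 mm long, lying behind the lamp. Bystander. Origin: its middle, on the bench.
- battery_pack: Black drill battery 69 x 116 x 53 mm at the right. Bystander. Origin: centre of its underside.
- pencil: Flat carpenter's pencil, 168 mm long, lying along the right side of the dock. Bystander. Origin: its middle, on the bench.
- bolt: Bolt 53 mm high standing on its head at the left side of the dock. Bystander. Origin: centre of its underside.
- nut: Hexagon nut 19 x 22 x 10 mm beside the bolt. Bystander. Origin: centre of its underside.
- wrench_3: Small combination spanner, 145 mm long, lying to the left of the lamp. Bystander. Origin: its middle, on the bench.

How it is judged:
By the outcome, as a careful person would: the job done as asked, in the order asked, and still so for the second after the job is handed in, with the robot touching nothing.
It also fails if it takes over 51 s, if anything falls off the work surface, if the arm or the gripper's body presses on something with over 40 N, if the wrist force passes 120 N, or if a joint passes its speed limit or range.

ROBOT

A 7-joint arm with a two-finger parallel gripper is mounted at the origin on a cart in front of the work surface, level with it; the furniture and walls round the work are solid. World frame = base frame: x ahead of the robot, y to its left, z up, the work surface at z = 0. Lengths are in mm, angles in rad, forces in N, time in s.
With the tool pointing down it reaches from about 400 to 875 mm from the base axis. Payload 4.4 kg.
Tool frame: the origin (TCP) lies at the very end of the fingers, on their centre line; the grasp point (between the pads) lies 19 mm behind it (ctrl.grasp_offset is the distance from the TCP to the grasp point, in mm); z points along the fingers, y is the line along which they close (so a half turn about z gives the same grasp; the last joint's range is limited). The gripper opens to 85 mm and grips with 20 to 120 N. Pads are 22 mm wide; open, the fingers measure 114 mm over their backs; the gripper's body (76 mm by 85 mm) begins 54 mm behind the grasp point. The pads swing forward as they close: fully open they stand 13 mm farther back than shut.
Start: joints at [-1.275, 0.628, 0.038, 1.517, -0.027, 0.996, -0.02], TCP at [230.05, 607.943, 231.313] pointing down, gripper open.
Joint ranges: [-3.06, 3.06], [-0.37, 2.12], [-1.25, 1.32], [0.18, 2.47], [-1.1, 4.24], [0.23, 1.98], [-2.94, 2.94]. Speed limits (rad/s): [2.57, 2.57, 3.14, 3.14, 3.14, 3.14, 3.14].

INTERFACE

Orientations are given as [roll, pitch, yaw] about the fixed x, y, z axes, in that order (R = Rz(yaw) Ry(pitch) Rx(roll)).
In Python, from cell import status, cams, ctrl gives the robot as it stands.
- The arm moves only by the tool move_arm, never from a script. Its argument "plan" is a list of rows, each a list of 3 entries, a list of its own where there are three numbers: the shift along the world's x, y, z in mm, then the turn, a rotation vector about the world's x, y, z in degrees, then the opening, from 0 (shut) to 1 (fully open). In form: [[[x, y, z], [wx, wy, wz], gripper], ...]. A call has 1 to 10 rows; each row shifts and turns the commanded pose from where the row before left it; what a row does not reach is not made up. A row lasts 1/8 s, in which the tool goes at most 62.5 mm and 10.7 degrees, less where a joint would pass 70% of its speed; a pose out of reach is approached as far as the arm can. A call with a gripper value outside its range is refused whole. The fingers move at their own pace and stop on an object; the grip force is fixed at half the most. Time passes only in rows, so rows that do not move let the fingers close. It gives the time, the measured TCP pose, the force, the opening and the grip force at its end, in the units of the state.
- status.read_state(): the state, without advancing time (a new reading comes with each control period).
- cams.get_image(name): name is "side" or "top"; returns the picture (480x640x3 uint8, blue, green, red); there is no depth.
- cams.camera_params(name): a dict with "K" (3x3 intrinsics, pixels), "pose" (4x4, takes a point from camera to world coordinates). Camera axes: x right, y down, z forward; pixel columns grow to the right and rows downward; lengths in mm; the calibration is good to about 2 mm. A picture is of the moment at which its call begins. camera_params takes no time and is no camera call.
- ctrl.finish_job(): hands the job in; it is judged then, once.
The state is a dict: "clock": time; "qpos": joint angles; "qd": joint speeds; "tau": joint torques, N m; "eef_pos": TCP position; "tool_rot": TCP orientation; "force": force on the tool from outside, world axes, zero at the start; "torque": the same for the moment, N m; "width": finger opening in mm; "gripper_force": force on a finger pad.
Only numpy, scipy, OpenCV 4.12 (cv2) and the standard library are available. Lean on these libraries where they do the work, as an engineer would, in place of code of your own. Each camera call takes 0.05 s, during which the arm holds its last target. There are 200 camera calls.

## Working session

There is one attempt and no reset: what is moved stays moved. The work goes in short steps, Python scripts to look and compute and a tool call to move; the robot and the scene stay as the last step left them, time stands still between calls to the robot, and variables do not carry over. Pictures are saved under pics/ and viewed, at most 10 in all, crops included, and the job is handed in when it is done.

Besides the shell and the picture viewer there is one more tool, called after ">>>" as name([rows], argument=value, ...), one row to a line, values as JSON. move_arm: Moves the arm, as the interface text tells. Its arguments: {"type":"object","properties":{"plan":{"type":"array","items":{"type":"array"}}},"required":["plan"]}

```bash
mkdir -p pics
python3 - <<'E'
from cell import status,cams,ctrl
import cv2
for n in("top","side"):
    cv2.imwrite(f"pics/{n}0.png",cams.get_image(n)); p=cams.camera_params(n); print(n,p["K"].round(1).tolist(),p["pose"].round(3).tolist())
s=status.read_state(); print({k:s[k] for k in("clock","eef_pos","tool_rot","force","width")},ctrl.grasp_offset)
E
```

```text
top [[441.6, 0.0, 321.3], [0.0, 441.6, 241.6], [0.0, 0.0, 1.0]] [[0.021, -0.985, 0.17, 379.726], [-1.0, -0.021, 0.004, 97.015], [-0.0, -0.17, -0.985, 987.939], [0.0, 0.0, 0.0, 1.0]]
side [[519.6, 0.0, 319.0], [0.0, 519.6, 237.0], [0.0, 0.0, 1.0]] [[-0.995, -0.03, 0.099, 401.538], [-0.102, 0.466, -0.879, 1213.333], [-0.02, -0.884, -0.466, 661.834], [0.0, 0.0, 0.0, 1.0]]
{'clock': 0.1, 'eef_pos': array([229.84507964, 607.41559128, 230.47494681]), 'tool_rot': array([-3.13989566e+00,  3.31755949e-05,  2.77983430e+00]), 'force': array([ 0.44925934, -0.12438336, -0.19914901]), 'width': 85.83373796215693} 18.700000000000003
```

View pics/top0.png

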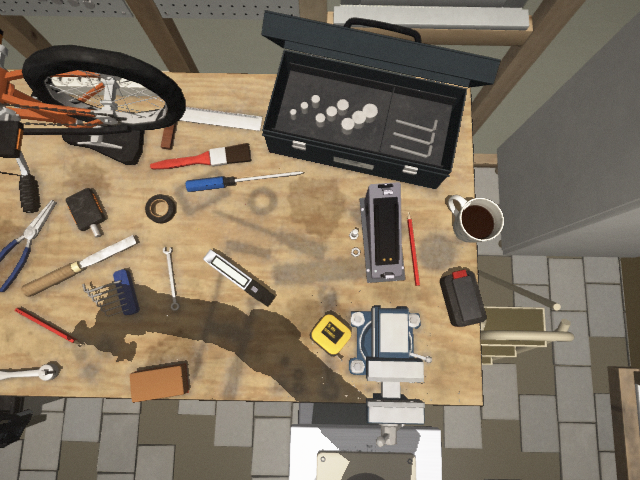

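View pics/side0.png

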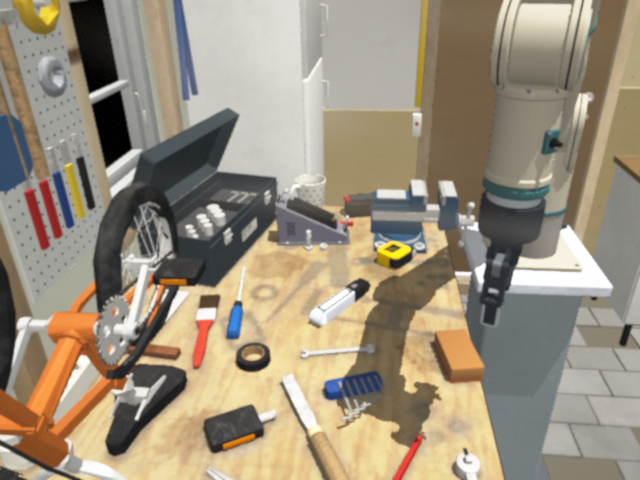

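The top view shows the lamp from (208,255), its head, to (272,298), its black foot. The dock is at about (384,232), with its high end at the top near (384,185). The side view shows the lamp at (340,300) with its foot toward the robot, and the dock at (312,220). I'll enlarge both areas.

Run:
```python
import cv2,numpy as np
t=cv2.imread("pics/top0.png");s=cv2.imread("pics/side0.png")
f=lambda i,x,y,w,h,k:cv2.resize(i[y:y+h,x:x+w],None,fx=k,fy=k,interpolation=cv2.INTER_CUBIC)
a=f(t,195,240,95,70,4)       # 380x280
b=f(t,345,170,75,125,4)      # 300x500
c=f(s,265,185,95,70,4)
o=np.zeros((580,700,3),np.uint8);o[:280,:380]=a;o[:500,390:690]=b;o[290:570,:380]=c
cv2.imwrite("pics/crop0.png",o)
```

```text
(no output)
```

View pics/crop0.png

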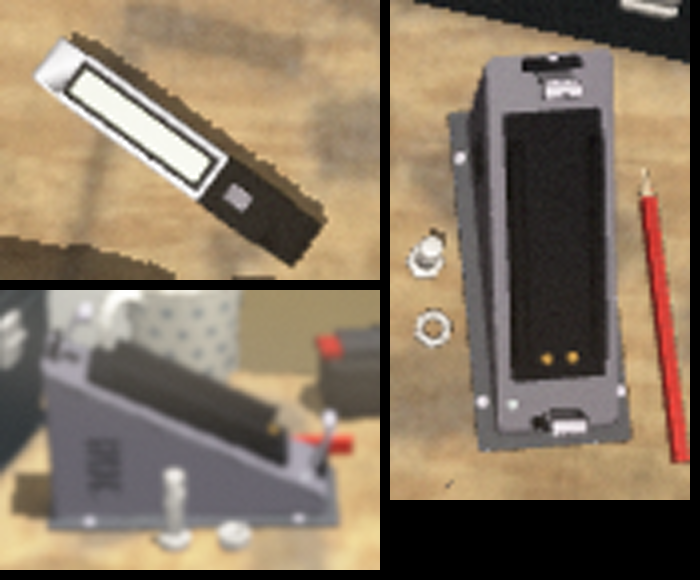

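The crop shows the seat corners, the two brass pins at (546,359) and (572,357), and the lips at (570,427) low and (562,88) high. The lamp outline is clear: the head is upper left and the foot is at (310,243). Next I turn these pixels into positions.

```bash
cat > h.py <<'E'
import cv2,numpy as np
from cell import status,cams,ctrl
P={n:cams.camera_params(n) for n in("top","side")}
def ray(n,u):
    p=P[n];d=p["pose"][:3,:3]@np.linalg.solve(p["K"],[u[0],u[1],1.]);return p["pose"][:3,3],d
def onz(n,u,z):
    o,d=ray(n,u);return o+d*(z-o[2])/d[2]
def proj(n,X):
    p=P[n];c=p["pose"][:3,:3].T@(np.asarray(X,float)-p["pose"][:3,3]);q=p["K"]@c;return q[:2]/q[2]
def tri(u,v):
    (a,d),(b,e)=ray("top",u),ray("side",v)
    s=np.linalg.lstsq(np.c_[d,-e],b-a,rcond=None)[0];p,q=a+s[0]*d,b+s[1]*e
    return (p+q)/2,np.linalg.norm(p-q)
def blob(m,x,y,w,h):
    k=np.zeros_like(m);k[y:y+h,x:x+w]=m[y:y+h,x:x+w]
    return max(cv2.findContours(k,cv2.RETR_EXTERNAL,cv2.CHAIN_APPROX_NONE)[0],key=cv2.contourArea)
E
python3 - <<'E'
from h import *
t=cv2.imread("pics/top0.png");s=cv2.imread("pics/side0.png")
np.set_printoptions(precision=1,suppress=True)
c=lambda x,y:((x-390+.5)/4-.5+345,(y+.5)/4-.5+170)   # dock crop
l=lambda x,y:((x+.5)/4-.5+195,(y+.5)/4-.5+240)
sd=lambda x,y:((x+.5)/4-.5+265,(y-290+.5)/4-.5+185)
# lamp: white window
w=cv2.minAreaRect(blob(cv2.inRange(t,(215,225,225),(255,255,255)),205,252,50,40))
bx=cv2.boxPoints(w);W=np.array([onz("top",u,30)[:2] for u in bx]);print("window",w,"\n",W,np.linalg.norm(W-np.roll(W,1,0),axis=1))
for n,a in dict(headL=(38,78),headR=(72,40),slvL=(200,200),slvR=(228,158),footL=(295,265),footR=(325,220)).items(): print(n,onz("top",l(*a),27)[:2])
# dock
a=.47
h=lambda x,z:75+x*np.sin(a)+z*np.cos(a)
for n,x,z,u in(("wTL",60,12,(504,114)),("wTR",60,12,(604,108)),("wBR",-60,12,(604,375)),("wBL",-60,12,(512,381)),("pinL",-60,4,(546,359)),("pinR",-60,4,(572,357)),("lipLo",-89.5,30,(570,427)),("lipHi",89.5,30,(562,88))):
    print(n,onz("top",c(*u),h(x,z)))
for n,u in dict(BL=(478,450),BR=(632,440),TL=(450,114)).items(): print("plate",n,onz("top",c(*u),5)[:2])
m=cv2.inRange(cv2.cvtColor(t,cv2.COLOR_BGR2HSV),(10,120,110),(30,255,255));q=[cv2.moments(m[255:265,x:x+6],True) for x in(381,388)]
print("pins px",[(x+k["m10"]/k["m00"],255+k["m01"]/k["m00"]) for x,k in zip((381,388),q) if k["m00"]])
print("lo lip tri",tri(c(570,427),sd(328,415)))
print("plate near side corners", [onz("side",sd(*u),5)[:2] for u in((52,522),(336,522))])
E
```

```text
window ((229.61851501464844, 271.020263671875), (37.793514251708984, 6.39747953414917), 36.25383758544922) 
 [[493.6 337.3]
 [505.1 329.7]
 [457.6 260.6]
 [446.3 268.3]] [83.7 13.8 83.8 13.7]
headL [500.8 356.8]
headR [522.3 339.5]
slvL [436.1 264.7]
slvR [459.2 250.6]
footL [402.3 211.7]
footR [426.8 196.5]
wTL [622.8  -3.7 112.9]
wTR [627.1 -54.9 112.9]
wBR [496.4 -63.1  58.5]
wBL [492.2 -14.4  58.5]
pinL [505.2 -33.4  51.4]
pinR [506.6 -47.3  51.4]
lipLo [468.2 -44.5  61.2]
lipHi [628.6 -29.1 142.3]
plate BL [459.7  -1.9]
plate BR [467.  -87.6]
plate TL [652.2  14.9]
pins px [(383.8333333333333, 259.1666666666667), (390.1666666666667, 258.8333333333333)]
lo lip tri (array([468. , -44.5,  61.1]), np.float64(0.45170232670740257))
plate near side corners [array([648.2,  14.2]), array([459.6,   2. ])]
```

Dock yaw is 4.9° and the seat origin is about (561,-36,75); the lips, pins and plate agree on it. The lips are 161 mm apart in plan, against 159.5 expected. The lamp is centred at about (461,277) with yaw 55.8°. Now the approach above the lamp.

>>> move_arm([
  [[29,-41,-14],[0,0,9.6],1],
  [[29,-41,-14],[0,0,9.6],1],
  [[29,-41,-14],[0,0,9.6],1],
  [[29,-41,-14],[0,0,9.6],1],
  [[29,-41,-14],[0,0,9.6],1],
  [[29,-41,-14],[0,0,9.6],1],
  [[29,-42,-14],[0,0,9.5],1],
  [[28,-42,-14],[0,0,9.5],1],
  [[0,0,0],[0,0,0],1],
  [[0,0,0],[0,0,0],1],
])

```text
clock: 1.35
eef_pos: [460.8, 278.2, 119.2]
tool_rot: [3.141, 0.0, -2.168]
force: [0.2, 0.1, -0.2]
width: 85.4
gripper_force: 0.0
```

>>> move_arm([
  [[0,-1,-40],[0,0,0],1],
  [[0,0,-40],[0,0,0],1],
  [[0,0,-20],[0,0,0],1],
  [[0,0,-7],[0,0,0],1],
  [[0,0,0],[0,0,0],1],
  [[0,0,0],[0,0,0],0],
  [[0,0,0],[0,0,0],0],
  [[0,0,0],[0,0,0],0],
  [[0,0,0],[0,0,0],0],
  [[0,0,0],[0,0,0],0],
])

```text
clock: 2.6
eef_pos: [461.1, 277.4, 13.1]
tool_rot: [-3.142, 0.001, -2.166]
force: [-1.8, 0.2, 5.9]
width: 28.5
gripper_force: 61.1
```

Run:
```python
from h import *
t=cams.get_image("top");s=cams.get_image("side")
cv2.imwrite("pics/t1.png",t);cv2.imwrite("pics/s1.png",s)
f=lambda i,x,y,w,h,k:cv2.resize(i[y:y+h,x:x+w],None,fx=k,fy=k,interpolation=cv2.INTER_CUBIC)
cv2.imwrite("pics/c1.png",np.hstack([f(t,190,230,100,100,4),f(s,290,220,100,100,4)]))
s=status.read_state();print(s["width"],s["gripper_force"],s["eef_pos"],s["force"])
```

```text
28.33554824047124 61.1492121219635 [461.16604595 277.37676121  13.12695144] [-1.28505083 -0.62920206  6.16223455]
```

View pics/c1.png

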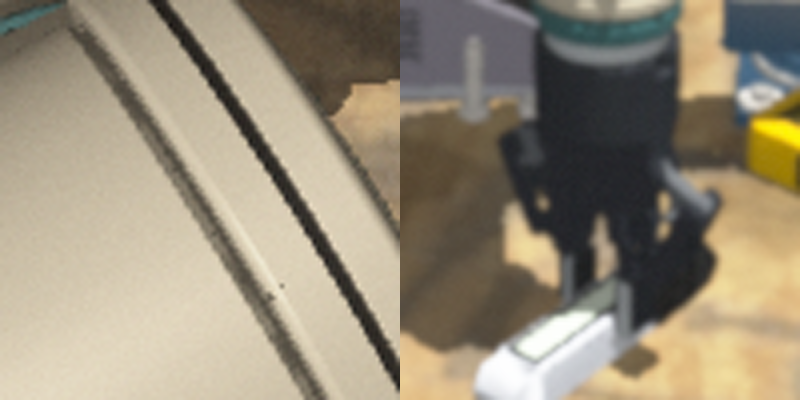

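The side view shows the fingers around the middle of the lamp, width 28 mm and grip 61 N. I lift it, carry it over and turn it.

>>> move_arm([
  [[0,0,30],[0,0,0],0],
  [[0,0,60],[0,0,0],0],
  [[8,-40,55],[0,0,-8.5],0],
  [[10,-55,0],[0,0,-8.5],0],
  [[10,-55,0],[0,0,-8.5],0],
  [[10,-55,0],[0,0,-8.5],0],
  [[10,-55,0],[0,0,-8.5],0],
  [[10,-57,0],[0,0,-8.5],0],
  [[0,0,0],[0,0,0],0],
  [[0,0,0],[0,0,0],0],
])

```text
clock: 3.95
eef_pos: [517.8, -36.3, 152.3]
tool_rot: [3.141, -0.001, -3.057]
force: [0.6, 1.0, -2.9]
width: 28.6
gripper_force: 60.2
```

>>> move_arm([
  [[0,0,0],[0.8,-8.9,0],0],
  [[0,0,0],[0.8,-8.9,0],0],
  [[0,0,0],[0.7,-9.0,0],0],
  [[0,0,0],[0,0,0],0],
  [[0,0,0],[0,0,0],0],
])

```text
clock: 4.58
eef_pos: [513.7, -59.5, 146.4]
tool_rot: [-3.08, 0.226, -3.064]
force: [-0.4, 0.5, -2.5]
width: 28.3
gripper_force: 60.3
```

Run:
```python
from h import *
t=cams.get_image("top");s=cams.get_image("side")
cv2.imwrite("pics/t2.png",t);cv2.imwrite("pics/s2.png",s)
f=lambda i,x,y,w,h,k:cv2.resize(i[y:y+h,x:x+w],None,fx=k,fy=k,interpolation=cv2.INTER_CUBIC)
o=np.zeros((540,780,3),np.uint8);o[:,:450]=f(s,255,140,150,180,3);o[:540,460:]=f(t,330,110,106,180,3)[:,:320][:, :318] if 0 else cv2.resize(t[110:290,330:436],(320,540),interpolation=cv2.INTER_CUBIC)
cv2.imwrite("pics/c2.png",o)
s=status.read_state();print(s["width"],s["gripper_force"],s["eef_pos"],s["tool_rot"],s["force"],s["torque"],s["clock"])
```

```text
28.430337726625165 60.29256820678711 [513.90708078 -59.8890668  146.45954441] [-3.07909612  0.22640818 -3.06486463] [ 0.53428644 -0.08740489 -2.94616267] [ 0.11488601  0.36054836 -0.02706645] 4.675
```

View pics/c2.png

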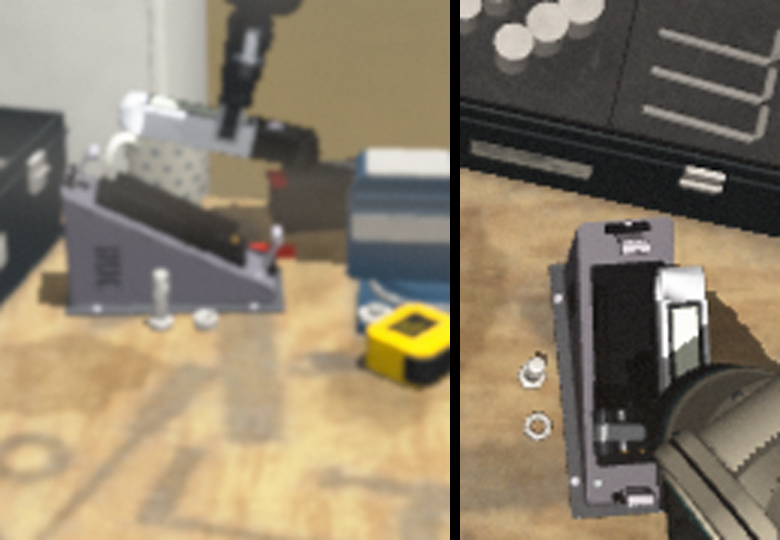

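The lamp is above the dock, but the arm stopped short: tilt is only 13° and it has drifted 23 mm in y. I check the joints against their limits.

Run:
```python
from h import *
s=status.read_state();print(np.round(s["qpos"],3),np.round(s["qd"],3)); print([x for x in dir(ctrl) if x[0]!='_'],[x for x in dir(status) if x[0]!='_'])
```

```text
[ 0.263  0.507 -0.316  2.179  0.692  0.31   0.998] [ 0.004  0.001  0.003  0.002  0.021  0.    -0.017]
['MotionError', 'finish_job', 'grasp_offset'] ['read_state']
```

q6 is 0.31, against a lower limit of 0.23. With the tool square to the slope, the wrist sits at its fold singularity. I'll set the lamp down on the free bench to the left of the dock and regrip it with the tool pitched about 24° toward the foot. The tool will then be almost vertical when the lamp is in the dock.

```bash
cat >> h.py <<'E'
from scipy.spatial.transform import Rotation as R
def tool(psi,tilt):  # tool over lamp of yaw psi; tilt>0: nose-up pitch of tool axes about lamp y (deg)
    return R.from_euler("z",psi,degrees=True)*R.from_euler("y",-tilt,degrees=True)*R.from_euler("xyz",[180,0,-180],degrees=True)
def delta(pos,Rt):
    s=status.read_state();r=(Rt*R.from_euler("xyz",s["tool_rot"]).inv()).as_rotvec(degrees=True)
    print("shift",np.round(np.array(pos)-s["eef_pos"],1),"turn",np.round(r,2))
E
python3 - <<'E'
from h import *
delta((520,140,110),tool(4.9,0)); print((tool(4.9,0)).as_euler("xyz"))
E
```

```text
shift [  6.1 199.9 -36.5] turn [ 2.5  13.21  0.91]
[ 3.14159265  0.         -3.05607152]
```

>>> move_arm([
  [[0,0,35],[0.4,1.5,0],0],
  [[0,0,20],[0.4,2.3,0.1],0],
  [[1,25,0],[0.4,2.3,0.2],0],
  [[1,35,0],[0.4,2.3,0.2],0],
  [[1,35,0],[0.4,2.3,0.2],0],
  [[1,35,0],[0.5,2.5,0.2],0],
  [[1,35,-15],[0,0,0],0],
  [[1,35,-35],[0,0,0],0],
  [[0,0,-40],[0,0,0],0],
  [[0,0,0],[0,0,0],0],
])

```text
clock: 5.92
eef_pos: [516.9, 139.2, 108.9]
tool_rot: [-3.139, -0.007, -3.055]
force: [-0.2, -0.2, -2.9]
width: 28.7
gripper_force: 60.3
```

Run:
```python
from h import *
delta((520,140,14),tool(4.9,0)); s=status.read_state();print(np.round(s["qpos"],3))
```

```text
shift [  3.1   0.8 -94.9] turn [ 0.17 -0.39 -0.05]
[ 0.007  0.688 -0.495  1.933  0.518  0.656  0.843]
```

>>> move_arm([
  [[0,0,-40],[0.2,-0.4,0],0],
  [[0,0,-30],[0,0,0],0],
  [[0,0,-15],[0,0,0],0],
  [[0,0,-7],[0,0,0],0],
  [[0,0,-2.5],[0,0,0],0],
  [[0,0,0],[0,0,0],0],
  [[0,0,0],[0,0,0],0.7],
  [[0,0,0],[0,0,0],0.7],
  [[0,0,0],[0,0,0],0.7],
  [[0,0,0],[0,0,0],0.7],
])

```text
clock: 7.18
eef_pos: [519.3, 139.2, 16.9]
tool_rot: [3.14, 0.007, -3.057]
force: [0.6, 0.1, 0.2]
width: 59.7
gripper_force: 0.0
```

Run:
```python
from h import *
a=np.radians(4.9);d=np.array([np.cos(a),np.sin(a)])
s=status.read_state();print(s["eef_pos"],s["width"],s["force"])
delta(np.r_[s["eef_pos"][:2],85],tool(4.9,-24))
```

```text
[519.31975022 139.22796929  16.85775749] 59.72241580524541 [0.60518884 0.0690921  0.16999198]
shift [ 0.   0.  68.1] turn [-2.17 24.31  0.07]
```

>>> move_arm([
  [[0,0,35],[0,0,0],0.7],
  [[0,0,50],[-0.5,6,0],0.7],
  [[0,-30,40],[-0.5,6.1,0],0.7],
  [[0,-50,0],[-0.6,6.1,0],0.7],
  [[0,-50,0],[-0.6,6.1,0],0.7],
  [[0,0,0],[0,0,0],0.7],
])

```text
clock: 7.92
eef_pos: [520.2, 3.4, 140.0]
tool_rot: [-3.136, -0.421, -3.068]
force: [0.5, 0.2, 0.3]
width: 59.7
gripper_force: 0.0
```

Run:
```python
from h import *
t=cams.get_image("top");s=cams.get_image("side")
cv2.imwrite("pics/t3.png",t);cv2.imwrite("pics/s3.png",s)
f=lambda i,x,y,w,h,k:cv2.resize(i[y:y+h,x:x+w],None,fx=k,fy=k,interpolation=cv2.INTER_CUBIC)
cv2.imwrite("pics/c3.png",np.hstack([f(t,260,190,90,120,4),f(s,270,200,100,120,4)]))
s=status.read_state();print(s["eef_pos"],s["tool_rot"],s["clock"])
```

```text
[519.02421709   9.24268703 141.27579834] [-3.14155178 -0.41930374 -3.05881771] 8.025
```

View pics/c3.png

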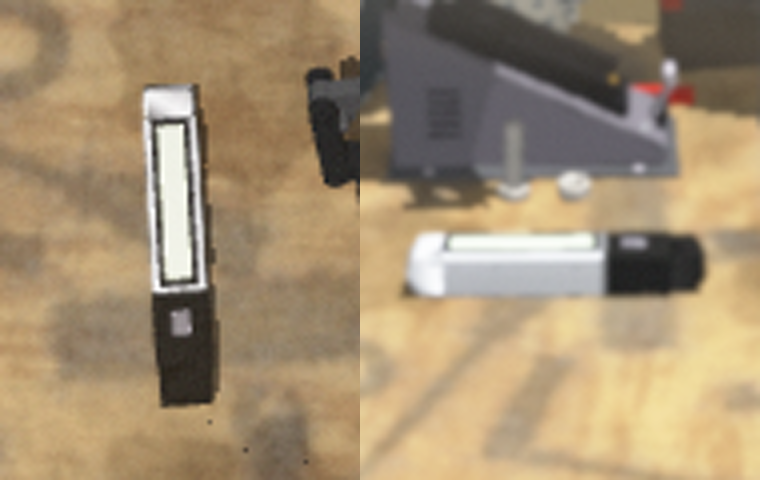

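The lamp is lying clear. In the top crop its head edge is at y=86 (x 143-196), the sleeve edge at y=290 and the foot edge at y=405 (x 160-214).

Run:
```python
from h import *
np.set_printoptions(precision=1,suppress=True)
t=cv2.imread("pics/t3.png")
l=lambda x,y:((x+.5)/4-.5+260,(y+.5)/4-.5+190)
w=cv2.minAreaRect(blob(cv2.inRange(t,(200,215,215),(255,255,255)),295,217,20,48));bx=cv2.boxPoints(w)
W=np.array([onz("top",u,30)[:2] for u in bx]);c=W.mean(0)
hd,ft,sl=[(onz("top",l(*a),29)+onz("top",l(*b),29))[:2]/2 for a,b in(((144,86),(196,86)),((160,406),(214,402)),((152,292),(208,289)))]
print("window",w[1],c,"head",hd,"foot",ft,"slv",sl)
print("yaw ends",np.degrees(np.arctan2(*(hd-ft)[::-1])),"len",np.linalg.norm(hd-ft),"mid",(hd+ft)/2,"yaw win-foot",np.degrees(np.arctan2(*(c-ft)[::-1])))
sd=lambda x,y:((x-360+.5)/4-.5+270,(y+.5)/4-.5+200)
print("side nose head/foot z15",onz("side",sd(407,270),15)[:2],onz("side",sd(706,265),15)[:2])
```

```text
window (37.894920349121094, 6.2545013427734375) [547.6 140.5] head [612.9 144.9] foot [436.6 130.7] slv [498.3 136.2]
yaw ends 4.600933649392398 len 176.85093994294462 mid [524.8 137.8] yaw win-foot 5.073949554792999
side nose head/foot z15 [614.  154.8] [434.7 136.7]
```

Top and side agree: lamp centre x=524.4, y≈138.5, yaw 4.8°. The earlier grip was 5 mm off centre. I regrip at the true middle with the tool pitched.

>>> move_arm([
  [[0,40,0],[0,0,0],0.7],
  [[1,50,0],[0,0,0],0.7],
  [[1,40,-10],[0,0,0],0.7],
  [[0,0,-40],[0,0,0],0.7],
  [[0,0,-20],[0,0,0],0.7],
  [[0,0,0],[0,0,0],0.7],
])

```text
clock: 8.78
eef_pos: [519.9, 138.9, 70.8]
tool_rot: [-3.14, -0.422, -3.058]
force: [0.7, -0.7, 0.3]
width: 59.7
gripper_force: 0.0
```

Run:
```python
from h import *
delta((521.4,139.4,16),tool(4.8,-24))
```

```text
shift [  1.5   0.5 -54.8] turn [ 0.1  -0.17 -0.06]
```

>>> move_arm([
  [[1.5,0.5,-25],[0,0,0],0.7],
  [[0,0,-20],[0,0,0],0.7],
  [[0,0,-10],[0,0,0],0.7],
  [[0,0,0],[0,0,0],0.7],
  [[0,0,0],[0,0,0],0],
  [[0,0,0],[0,0,0],0],
  [[0,0,0],[0,0,0],0],
  [[0,0,0],[0,0,0],0],
  [[0,0,0],[0,0,0],0],
])

```text
clock: 9.9
eef_pos: [523.6, 139.8, 17.6]
tool_rot: [-3.141, -0.417, -3.058]
force: [1.5, -0.8, 6.7]
width: 28.6
gripper_force: 62.0
```

Run:
```python
from h import *
s=status.read_state(); e=s["eef_pos"]; print(e,s["tool_rot"],s["force"],np.round(s["qpos"],2))
# lamp in tool: lamp rest (524.4,139.2,0) yaw 4.8 (camera y + bias 1)
L=R.from_euler("z",4.8,degrees=True); T=R.from_euler("xyz",s["tool_rot"])
p=L.inv().apply(e-np.array([524.4,139.2+.2,0])); rel=L.inv()*T; print("tcp in lamp",p)
np.savez("g.npz",p=p,q=rel.as_quat())
S=R.from_euler("z",4.9,degrees=True)*R.from_euler("y",-np.degrees(.47),degrees=True)
o=np.array([561.1,-34.8,75])
for h in(80,45,25,0):
    print(h,o+S.apply(p+[0,0,h])); delta(o+S.apply(p+[0,0,h]),S*rel)
```

```text
[523.56108134 139.80467889  17.62804043] [-3.14071011 -0.41720987 -3.05806859] [ 1.48785928 -0.78501096  6.70486572] [ 0.03  1.04 -0.55  1.55  0.4   1.1   1.02]
tcp in lamp [-0.8021138   0.47345853 17.62804043]
80 [516.29422298 -38.16601487 161.67879854]
shift [  -7.3 -178.   144.1] turn [  2.28 -26.83   0.1 ]
45 [532.08731219 -36.81206951 130.47390846]
shift [   8.5 -176.6  112.8] turn [  2.28 -26.83   0.1 ]
25 [541.11193459 -36.03838645 112.64254269]
shift [  17.6 -175.8   95. ] turn [  2.28 -26.83   0.1 ]
0 [552.39271259 -35.07128262  90.35333549]
shift [  28.8 -174.9   72.7] turn [  2.28 -26.83   0.1 ]
```

>>> move_arm([
  [[0,0,35],[0,0,0],0],
  [[0,0,45],[0.3,-4,0],0],
  [[0,0,45],[0.4,-4.5,0],0],
  [[-1,-20,40],[0.4,-4.5,0],0],
  [[-1,-35,0],[0.4,-4.5,0],0],
  [[-1,-35,0],[0.4,-4.5,0],0],
  [[-2,-35,0],[0.4,-4.8,0.1],0],
  [[-2,-35,0],[0,0,0],0],
  [[0,-18,-10],[0,0,0],0],
  [[0,0,0],[0,0,0],0],
])

```text
clock: 11.15
eef_pos: [514.9, -39.3, 170.4]
tool_rot: [3.141, 0.048, -3.059]
force: [0.8, 0.7, -2.4]
width: 28.4
gripper_force: 60.9
```

```bash
cat >> h.py <<'E'
S=R.from_euler("z",4.9,degrees=True)*R.from_euler("y",-np.degrees(.47),degrees=True)
o=np.array([561.1,-34.8,75])
def togo(*hs):
    g=np.load("g.npz");s=status.read_state();rel=R.from_quat(g["q"])
    L=R.from_euler("xyz",s["tool_rot"])*rel.inv()
    print("lamp in seat",np.round(S.inv().apply(s["eef_pos"]-L.apply(g["p"])-o),1),"force(seat)",np.round(S.inv().apply(s["force"]),1),"torque",np.round(S.inv().apply(s["torque"]),2),"w",round(s["width"],1),"q",np.round(s["qpos"],2))
    for h in hs: print(h,end=" ");delta(o+S.apply(g["p"]+[0,0,h]),S*rel)
E
python3 -c "
from h import *
togo(80,40)"
```

```text
lamp in seat [ 2.5 -1.  88.4] force(seat) [-0.4  0.6 -2.5] torque [ 0.05  0.09 -0.05] w 28.4 q [ 0.44  0.56 -0.6   1.98  0.5   0.69  1.18]
80 shift [ 1.4  1.1 -8.7] turn [-0.04 -0.28  0.13]
40 shift [ 19.4   2.7 -44.4] turn [-0.04 -0.28  0.13]
```

>>> move_arm([
  [[4,1,-12],[0,-0.3,0.1],0],
  [[8,1,-17],[0,0,0],0],
  [[7.5,0.7,-15.5],[0,0,0],0],
  [[0,0,0],[0,0,0],0],
])

```text
clock: 11.65
eef_pos: [535.0, -34.8, 125.4]
tool_rot: [3.141, 0.053, -3.053]
force: [0.1, -0.8, -2.8]
width: 28.5
gripper_force: 60.9
```

Run:
```python
from h import *
t=cams.get_image("top");s=cams.get_image("side")
cv2.imwrite("pics/t4.png",t);cv2.imwrite("pics/s4.png",s)
f=lambda i,x,y,w,h,k:cv2.resize(i[y:y+h,x:x+w],None,fx=k,fy=k,interpolation=cv2.INTER_CUBIC)
cv2.imwrite("pics/c4.png",np.hstack([f(t,340,170,90,120,4),f(s,262,160,100,120,4)]))
togo(40,22)
np.set_printoptions(precision=1,suppress=True)
for x,z in((83,1),(90,15),(83,29),(-83,1),(-90,15),(-83,29)):
    X=o+S.apply([x,0,z+40]); print((x,z),(proj("side",X)-[262,160])*4+[360,0],(proj("top",X)-[340,170])*4)
```

```text
lamp in seat [ 1.2  1.4 40.3] force(seat) [-0.5  0.1 -1.6] torque [ 0.01  0.11 -0.  ] w 28.4 q [ 0.38  0.65 -0.54  1.98  0.57  0.61  1.13]
40 shift [-0.8 -1.5 -0.8] turn [-0.04  0.12 -0.15]
22 shift [  7.3  -0.8 -16.9] turn [-0.04  0.12 -0.15]
(83, 1) [469.7 105.1] [194.7 106.7]
(90, 15) [468.8  82.6] [199.6  98.2]
(83, 29) [487.5  68.8] [205.  118.3]
(-83, 1) [696.7 207.2] [198.7 421.8]
(-90, 15) [715.8 194.3] [203.7 444.6]
(-83, 29) [716.1 172.7] [208.6 442.3]
```

View pics/c4.png

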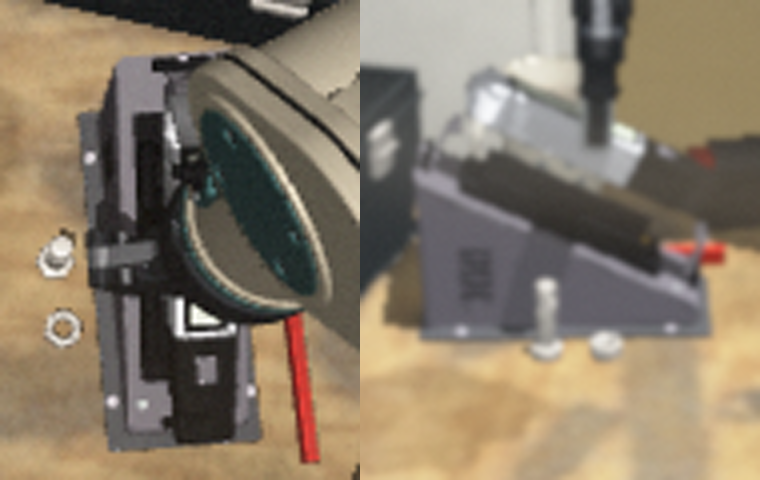

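The side view shows the head nose at about (470,85), predicted (469,83). The top view shows the foot end at x≈206, y≈442, predicted (206,443). The alignment is good, so I go down to the lips.

>>> move_arm([
  [[2,-1.5,-5],[0,0.1,-0.1],0],
  [[2,0.2,-4],[0,0,0],0],
  [[1.5,0.2,-4],[0,0,0],0],
  [[1.5,0.2,-3.5],[0,0,0],0],
  [[0,0,0],[0,0,0],0],
])

```text
clock: 12.38
eef_pos: [540.2, -37.0, 110.1]
tool_rot: [-3.14, 0.05, -3.056]
force: [-4.0, -1.8, -0.4]
width: 28.4
gripper_force: 61.5
```

```bash
python3 -c "
from h import *
togo(22,12,0)"
```

```text
lamp in seat [-2.1 -0.9 23.2] force(seat) [-3.9 -1.4  1.5] torque [ 0.03  0.83 -0.  ] w 28.4 q [ 0.36  0.68 -0.52  1.97  0.59  0.59  1.11]
22 shift [ 2.3  1.1 -0.1] turn [ 0.04 -0.16 -0.  ]
12 shift [ 6.8  1.5 -9. ] turn [ 0.04 -0.16 -0.  ]
0 shift [ 12.2   1.9 -19.7] turn [ 0.04 -0.16 -0.  ]
```

>>> move_arm([
  [[0.7,0.5,-1.3],[0,0,0],0],
  [[0.7,0.1,-1.3],[0,0,0],0],
  [[0.7,0.1,-1.3],[0,0,0],0],
  [[0.7,0.1,-1.3],[0,0,0],0],
])

```text
clock: 12.88
eef_pos: [541.9, -36.6, 106.4]
tool_rot: [-3.138, 0.048, -3.056]
force: [-12.3, -1.8, 18.1]
width: 28.3
gripper_force: 63.7
```

```bash
python3 -c "
from h import *
togo(12)"
```

```text
lamp in seat [-2.3 -0.6 19.2] force(seat) [-2.8 -0.7 21.8] torque [-0.03  2.49  0.13] w 28.3 q [ 0.35  0.68 -0.51  1.97  0.59  0.59  1.1 ]
12 shift [ 5.1  1.  -5.4] turn [ 0.16 -0.24  0.01]
```

>>> move_arm([
  [[0,0,0],[0,0,0],0],
  [[0.4,0.1,-0.8],[0,0,0],0],
  [[0.4,0.1,-0.8],[0,0,0],0],
  [[0.4,0.1,-0.8],[0,0,0],0],
  [[0,0,0],[0,0,0],0],
])

```text
clock: 13.5
eef_pos: [544.4, -36.1, 102.8]
tool_rot: [-3.14, 0.05, -3.056]
force: [-4.6, -1.3, -0.6]
width: 28.5
gripper_force: 61.3
```

```bash
python3 -c "
from h import *
togo(12)"
```

```text
lamp in seat [-1.6 -0.4 14.7] force(seat) [-4.5 -0.9  1.6] torque [-0.2   1.25  0.04] w 28.5 q [ 0.35  0.69 -0.51  1.96  0.6   0.58  1.1 ]
12 shift [ 2.6  0.6 -1.7] turn [ 0.06 -0.13  0.01]
```

>>> move_arm([
  [[0,0,-1.3],[0,0,0],0],
  [[0,0,-1.3],[0,0,0],0],
  [[0.4,0.1,-0.9],[0,0,0],0],
  [[0.4,0.1,-0.9],[0,0,0],0],
  [[0.4,0.1,-0.9],[0,0,0],0],
  [[0,0,0],[0,0,0],0],
])

```text
clock: 14.25
eef_pos: [547.1, -35.2, 97.4]
tool_rot: [-3.141, 0.053, -3.056]
force: [-4.0, -0.9, -3.0]
width: 28.4
gripper_force: 61.2
```

```bash
python3 -c "
from h import *
togo(4,0)"
```

```text
lamp in seat [-1.5  0.3  8.6] force(seat) [-5.  -0.6 -0.9] torque [-0.13  0.79  0.07] w 28.4 q [ 0.34  0.7  -0.5   1.96  0.6   0.57  1.1 ]
4 shift [ 3.5 -0.  -3.5] turn [-0.03  0.03 -0.02]
0 shift [ 5.3  0.1 -7. ] turn [-0.03  0.03 -0.02]
```

>>> move_arm([
  [[0.2,0,-1.2],[0,0,0],0],
  [[0.2,0,-1.2],[0,0,0],0],
  [[0.5,0,-0.9],[0,0,0],0],
  [[0.5,0,-0.9],[0,0,0],0],
  [[0.5,0,-0.9],[0,0,0],0],
  [[0.5,0,-0.9],[0,0,0],0],
  [[0,0,0],[0,0,0],0],
])

```text
clock: 15.12
eef_pos: [549.8, -34.9, 91.7]
tool_rot: [-3.141, 0.054, -3.056]
force: [-2.1, 1.8, -4.2]
width: 28.0
gripper_force: 60.9
```

```bash
python3 -c "
from h import *
togo(0)"
```

```text
lamp in seat [-1.7  0.4  2.4] force(seat) [-3.7  1.9 -2.9] torque [ 0.22  0.7  -0.09] w 28.0 q [ 0.34  0.71 -0.49  1.96  0.61  0.56  1.09]
0 shift [ 2.6 -0.2 -1.4] turn [-0.04  0.06 -0.03]
```

>>> move_arm([
  [[0.5,0,-0.9],[0,0,0],0],
  [[0.5,0,-0.9],[0,0,0],0],
  [[0.5,0,-0.9],[0,0,0],0],
  [[0,0,0],[0,0,0],0],
])

```text
clock: 15.62
eef_pos: [550.2, -35.0, 90.7]
tool_rot: [-3.14, 0.053, -3.056]
force: [-9.8, -1.0, 14.5]
width: 28.6
gripper_force: 63.2
```

```bash
python3 -c "
from h import *
togo(0)"
```

```text
lamp in seat [-1.8  0.2  1.3] force(seat) [-2.2 -0.1 17.4] torque [ 0.4   2.05 -0.2 ] w 28.6 q [ 0.33  0.71 -0.49  1.96  0.61  0.56  1.09]
0 shift [ 2.2 -0.  -0.3] turn [ 0.06 -0.   -0.02]
```

>>> move_arm([
  [[0.4,0,-0.7],[0,0,0],0],
  [[0.3,0,-0.5],[0,0,0],0],
  [[0,0,0],[0,0,0],0],
  [[0,0,0],[0,0,0],0],
])

```text
clock: 16.12
eef_pos: [550.2, -35.0, 90.6]
tool_rot: [-3.139, 0.052, -3.056]
force: [-15.1, -0.2, 28.4]
width: 28.7
gripper_force: 64.9
```

```bash
python3 -c "
from h import *
togo(0)"
```

```text
lamp in seat [-1.8  0.2  1.2] force(seat) [-0.6  1.  32.1] torque [ 0.59  2.96 -0.29] w 28.7 q [ 0.33  0.71 -0.49  1.96  0.61  0.56  1.09]
0 shift [ 2.2 -0.  -0.3] turn [ 0.12 -0.03 -0.02]
```

It is seated and stiff: 32 N with no further travel. I ease off, release and back away along the seat normal.

>>> move_arm([
  [[-0.6,0,1.1],[0,0,0],0],
  [[0,0,0],[0,0,0],0.6],
  [[0,0,0],[0,0,0],0.6],
  [[0,0,0],[0,0,0],0.6],
  [[-5,-0.4,10],[0,0,0],0.6],
  [[-10,-1,20],[0,0,0],0.6],
  [[-15,-1,35],[0,0,0],0.6],
  [[0,-20,45],[0,0,0],0.6],
  [[0,-40,30],[0,0,0],0.6],
  [[0,0,0],[0,0,0],0.6],
])

```text
clock: 17.38
eef_pos: [522.5, -101.5, 231.5]
tool_rot: [-3.138, 0.058, -3.062]
force: [0.3, 0.1, -1.4]
width: 51.5
gripper_force: 0.0
```

>>> move_arm([
  [[0,50,20],[0,0,0],0.6],
  [[0,55,0],[0,0,0],0.6],
  [[0,55,0],[0,0,0],0.6],
  [[0,55,0],[0,0,0],0.6],
  [[0,55,0],[0,0,0],0.6],
  [[0,55,0],[0,0,0],0.6],
  [[0,0,0],[0,0,0],0.6],
])

```text
clock: 18.25
eef_pos: [518.9, 234.6, 249.1]
tool_rot: [3.138, 0.054, -3.046]
force: [0.2, -1.4, 0.1]
width: 51.3
gripper_force: 0.0
```

Run:
```python
from h import *
np.set_printoptions(precision=1,suppress=True)
t=cams.get_image("top");s=cams.get_image("side")
cv2.imwrite("pics/t5.png",t);cv2.imwrite("pics/s5.png",s)
f=lambda i,x,y,w,h,k:cv2.resize(i[y:y+h,x:x+w],None,fx=k,fy=k,interpolation=cv2.INTER_CUBIC)
cv2.imwrite("pics/c5.png",np.hstack([f(t,340,170,90,130,4),f(s,262,160,105,130,4)]))
for x,z in((90,15),(83,29),(-90,15),(-83,29)):
    X=np.array([561.1,-35.8,75])+S.apply([x,0,z]); print((x,z),(proj("side",X)-[262,160])*4+[360,0],(proj("top",X)-[340,170])*4)
print(status.read_state()["eef_pos"],status.read_state()["clock"])
```

```text
(90, 15) [444.  133.2] [187.5  82.9]
(83, 29) [462.4 119.8] [192.5 102. ]
(-90, 15) [688.4 242.2] [192.1 416.2]
(-83, 29) [688.6 221.1] [196.6 413.5]
[520.2 228.3 248.5] 18.35
```

View pics/c5.png

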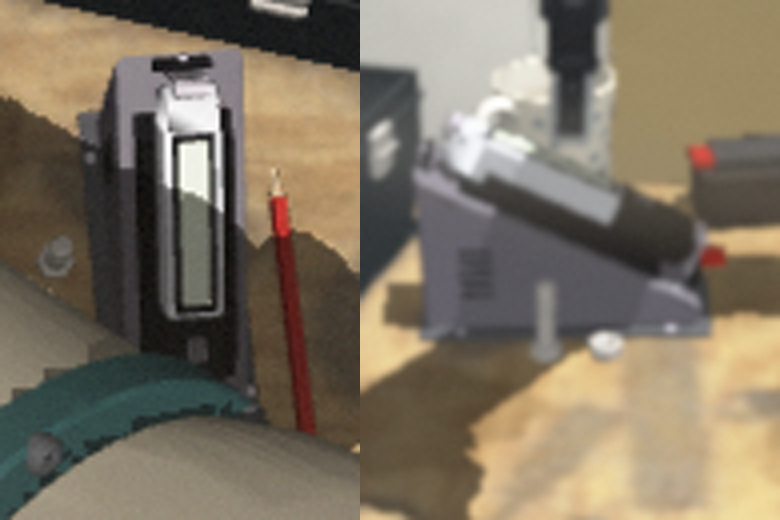

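The top view shows the head under the high clip and the lamp between the walls. The foot end is hidden by the arm, so I move the arm away and look at both ends closely.

>>> move_arm([
  [[-10,50,0],[0,0,0],0.6],
  [[-20,50,0],[0,0,5],0.6],
  [[-30,50,0],[0,0,5],0.6],
  [[-35,50,0],[0,0,5],0.6],
  [[-35,45,0],[0,0,5],0.6],
  [[-35,45,0],[0,0,5],0.6],
  [[-35,45,0],[0,0,5],0.6],
  [[0,0,0],[0,0,0],0.6],
])

```text
clock: 19.35
eef_pos: [317.0, 565.0, 249.0]
tool_rot: [3.139, 0.053, -2.526]
force: [-0.5, -0.2, -0.8]
width: 51.2
gripper_force: 0.0
```

Run:
```python
from h import *
np.set_printoptions(precision=1,suppress=True)
t=cams.get_image("top");s=cams.get_image("side")
cv2.imwrite("pics/t6.png",t);cv2.imwrite("pics/s6.png",s)
f=lambda i,x,y,w,h,k:cv2.resize(i[y:y+h,x:x+w],None,fx=k,fy=k,interpolation=cv2.INTER_CUBIC)
cv2.imwrite("pics/c6.png",np.hstack([f(t,355,175,55,105,5),f(s,270,175,80,105,5)[:, :500]]))
O=np.array([561.1,-35.8,75])
for n,x,y,z in(("lip hi",89.5,0,26),("lip lo",-89.5,0,26),("foot topL",-83,14,29),("foot topR",-83,-14,29),("body top foot",-70,15,30),("body top head",70,15,30),("nose foot",-90,0,15),("nose head",90,0,15)):
    X=O+S.apply([x,y,z]); print(n,(proj("side",X)-[270,175])*5+[275,0],(proj("top",X)-[355,175])*5)
```

```text
lip hi [349.4  74.4] [164.1  85. ]
lip lo [654.  210.8] [169.7 503.6]
foot topL [646.5 212.8] [137.5 494. ]
foot topR [645.1 190.3] [204.  489.7]
body top foot [625.5 202.3] [135. 466.]
body top head [384.7  94.5] [129.  137.4]
nose foot [645.5 227.7] [165.2 495.2]
nose head [340.   91.5] [159.4  78.6]
```

View pics/c6.png

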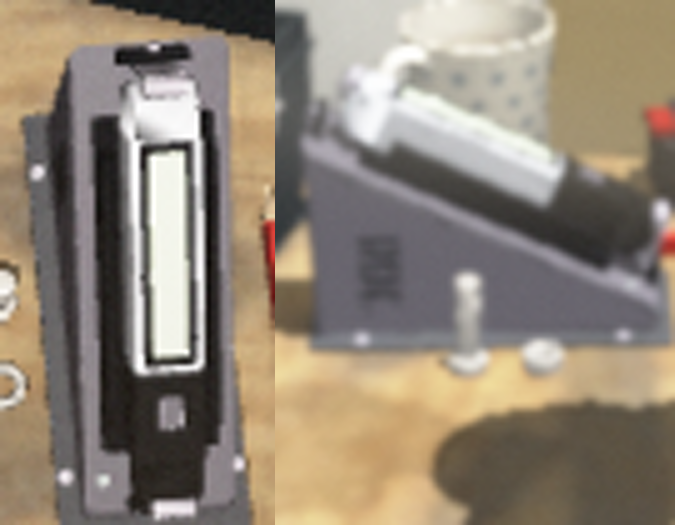

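Both lips lie over the lamp ends. The low lip is at (172,507) and the high lip at (167,87), each within about 1 source pixel of its relaxed position, so the clips have closed. One numeric check of the window's height at both ends in the side view follows.

Run:
```python
from h import *
np.set_printoptions(precision=2,suppress=True)
def ends(n,f,x,y,w,h,th):
    c,(a,b),_=r=cv2.minAreaRect(blob(cv2.inRange(cv2.imread(f),th,(255,255,255)),x,y,w,h));p=cv2.boxPoints(r)
    p=p[np.argsort(p[:,1])];return p[:2].mean(0),p[2:].mean(0)
O=np.array([561.1,-35.8,75])
T=ends("top","pics/t6.png",380,202,20,50,(185,205,205));print("top",*T)
def win(n,im):
    b=cv2.inRange(cv2.imread(im),(190,215,215),(255,255,255));return cv2.minAreaRect(blob(b,288,188,50,26))
print("side blob",win("side","pics/s6.png"))
for k,x in(("head",65),("foot",-19)):
    X=O+S.apply([x,0,30]);print(k,proj("top",X),proj("side",X))
# top-view window end rays -> intersect with lamp's mid-plane (seat y=0): seat x,z where window ends must be 84 apart
for k,u in zip(("head","foot"),T):
    a,d=ray("top",u);a=S.inv().apply(a-O);d=S.inv().apply(d)
    for z in(28,30,32,36): print(k,z,(a+d*(z-a[2])/d[2]))
```

```text
top [387.65 205.03] [388.68 245.09]
side blob ((307.1116638183594, 198.4835968017578), (41.3683967590332, 14.951796531677246), 12.200469017028809)
head [388.33 204.47] [294.02 192.44]
foot [388.85 244.49] [322.82 205.35]
head 28 [63.47  1.02 28.  ]
head 30 [63.94  1.36 30.  ]
head 32 [64.4  1.7 32. ]
head 36 [65.32  2.39 36.  ]
foot 28 [-20.92   0.02  28.  ]
foot 30 [-20.26   0.37  30.  ]
foot 32 [-19.61   0.71  32.  ]
foot 36 [-18.29   1.4   36.  ]
```

```bash
python3 -c "
from cell import ctrl
print(ctrl.finish_job())"
```

```text
the job is handed in; nothing more can be done
None
```

I pressed the lamp home in the charging dock with its foot at the low end, and in the last pictures both clip lips lay closed over its ends; I moved the arm clear and handed the job in at about 19.5 s (no verdict came back).

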